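# Set the polariser ring and take the reading

## Robot

A 6-joint arm with a two-finger parallel gripper is mounted at the origin on the work surface. World frame = base frame: x ahead of the robot, y to its left, z up, the work surface at z = 0. Lengths are in mm, angles in rad, forces in N, time in s.
With the tool pointing down it reaches from about 350 to 875 mm from the base axis. Payload 4.2 kg.
Tool frame: the origin (TCP) lies midway between the tips of the shut fingers; the grasp point (between the pads) lies 19 mm behind it; z points along the fingers, y is the direction in which the jaws open and shut (so a half turn about z gives the same grasp; the last joint's range is limited). The gripper opens to 85 mm and grips with 20 to 120 N. Pads are 22 mm wide; open, the fingers measure 114 mm over their backs; the gripper's body (76 mm by 85 mm) begins 54 mm behind the grasp point. The pads swing forward as they close: fully open they stand 13 mm farther back than shut.
Start: joints at [1.454, 0.385, 0.008, 0, -1.194, -0.259], TCP at [229.352, 581.375, 231.312] pointing down, gripper open.
Joint ranges: [-3.14, 3.14], [-1.21, 2.06], [-1.07, 1.41], [-3.16, 2.05], [-2.99, -0.16], [-3.1, 3.1]. Speed limits (rad/s): [2.79, 2.79, 3.14, 3.14, 3.14, 3.14].

## Interface

Orientations are given as a 3x3 rotation matrix whose columns are the frame's x, y, z axes.
In Python, from cell import r, vision, sign_off gives the robot as it stands.
- The arm moves only by the tool arm_command, never from a script. Its arguments are lists of equal length, an entry for each row: "translation": the shift along the tool's x, y, z in cm, a list of three; "spin": the turn about the tool's z in degrees. A call has exactly 5 rows; each row shifts and turns the commanded pose from where the row before left it, along the tool's axes as they then stand; what a row does not reach is not made up. A row lasts 1/8 s, in which the tool goes at most 62.5 mm and 10.7 degrees, less where a joint would pass 70% of its speed; a pose out of reach is approached as far as the arm can. A call is refused whole if a number of a shift passes 6.25 or a number of a turn 10.7, either way. A call with a gripper value outside its range is refused whole. "grip" is the opening in per cent of the stroke, from 0 (shut) to 100 (fully open), set as the call begins (left out, the last holds). The fingers move at their own pace and stop on an object; "grip_force" is the grip in N (left out, the last holds). Time passes only in rows, so rows that do not move let the fingers close, or fill a call up. It gives the time, the measured TCP pose, the force and the opening at its end, in the units of the state.
- r.read_state(): the state, without advancing time (a new reading comes with each control period).
- vision.get_image(name): name is "scene" or "side" or "wrist"; returns a dict with "pixels" (400x640x3 uint8, red, green, blue), "fov_y" (degrees; the focal length in pixels is half the picture's height over the tangent of half this angle, whatever the lens; pixels are square), "cx", "cy" (the principal point, pixels), "R" (3x3) and "t" (3): a world point X has camera coordinates R X + t; the wrist camera has in their place "tool_from_camera" (4x4, takes a point from camera to tool coordinates, whose origin is the TCP and whose axes are the flange's). Camera axes: x right, y down, z forward; pixel columns grow to the right and rows downward; lengths in mm; the calibration is good to about 2 mm. A picture is of the moment at which its call begins: read the wrist's pose just before it. There is no depth.
- sign_off(): hands the job in, once; it reports no verdict.
The state is a dict: "time": time; "q": joint angles; "joint_velocities": joint speeds; "joint_torque": joint torques, N m; "tcp_pos": TCP position; "orientation": TCP orientation; "force": force on the tool from outside, world axes, zero at the start; "wrist_torque": the same for the moment, N m; "finger_gap": finger opening in mm.
Only numpy, scipy, OpenCV 4.12 (cv2) and the standard library are available. Lean on these libraries where they do the work, as an engineer would, in place of code of your own. Each camera call takes 0.05 s, during which the arm holds its last target. There are 200 camera calls.

## Task

On the low white polariser stage, push the metal ring's lever gently round with the fingertips, without gripping it, until its pointer points at the middle of the round metal stud on the scale. Let go of it there, then press the read button on the stage fully down and let it come up again. Never press the button with the pointer off the stud, and leave the vials, bottle, beaker, dish and spatula where they stand.

Things in the scene. Friction and masses are not known exactly. Their poses are not given: they have to be found in the camera images.
- stage: Polariser stage, fixed: a low white housing on a blue foot, 240 x 360 x 45 mm (its x, y, z). Origin at the centre of its underside; its -x side roughly faces the robot (turned up to 0.35 rad). The scale and ring are on its right part (-y), round a raised dark window (66 mm wide, top 57 mm above the bench); the button is on its left part (+y).
- ring_axis (a point): Point on the vertical axis about which the ring turns, 62 mm above the bench (the ring's top face). Fixed in the stage at its x = 0, y = -60 mm.
- ring: Level metal ring, 108 mm across, top 62 mm above the bench, with a radial lever 16 mm wide (top at 64 mm) along its own -x, tipped by a 4 mm wide pointer to 86 mm radius. Origin on its axis, 50 mm up. Turns about z only, up to 2.2 rad either way from the stage's -x; starts within 0.3 rad of it. About 2 N at the pin turns it, no detent, it stays where left. Over 30 N or a grip spoils it.
- lever_pin (a point): Centre of the top end of the upright metal pin on the lever: 12 mm in diameter, from 64 to 109 mm above the bench, 62 mm from the ring's axis. Push the pin sideways to turn the ring.
- pointed_at (a point): The point of the scale that the lever's pointer points at: in line with the pointer, 101 mm from the ring's axis, 52 mm above the bench. It moves with the ring and must come over the stud's centre.
- scale: Flat black scale disc around and under the ring, 220 mm in diameter, fixed, top 48 mm above the bench, with a thin white tick 9 mm long every 10 degrees. Origin at its centre, 45 mm above the bench.
- stud: Round pale metal stud, 18 mm in diameter, 10 mm high, fixed on the scale 101 mm from the ring's axis, at the outer end of one tick. Origin at its foot's centre, 48 mm above the bench. It stands 50, 70 or 90 degrees (give or take 10) to either side of the stage's -x; the other five such places have only flat screw heads 5 mm wide. It does not block the lever.
- read_button_top (a point): Centre of the top of the read button: a grey push button 28 mm in diameter in a black housing, on the left (+y) part of the stage nearest the robot. It is pressed straight down.
- read_button (a joint): Travel of the read button in m: 0 is up, 0.006 is fully down. A spring, about 5 N when fully down, lifts it again.
- cell: Capped brown sample vial, 22 mm in diameter and 45 mm tall, loose, standing on the window in the middle of the ring (top 102 mm above the bench). Origin at its foot's centre. To be left alone.
- vial: A like vial, loose, on the stage behind the read button (50 to 90 mm behind the stage's middle line), top 90 mm above the bench. Origin at its foot's centre. To be left alone.
- jar: Glass solvent bottle, 70 mm in diameter, 140 mm tall, loose, on the bench left of the stage, behind the beaker. Origin at its foot's centre. To be left alone.
- beaker: Glass beaker, 70 mm in diameter, 85 mm tall, loose, on the bench left of the stage. Origin at its foot's centre. To be left alone.
- dish: Round covered dish, 90 mm in diameter, about 15 mm high, loose, on the bench right of the stage. Origin at its foot's centre. To be left alone.
- spatula: Thin steel laboratory spatula, 185 mm long and up to 14 mm wide, lying loose on the bench behind the stage. Origin under its middle. To be left alone.

How it is judged (in metres and radians):
On the way, in this order (a step that is already met when the one before it is completed fails the run):
1. the pointer points at the stud, the ring is still and the fingers are off it (horizontal distance between pointed_at and stud below 0.005 m and angular speed of ring below 0.05 rad/s and contact force between the fingers and ring below 0.2 N), for 0.2 s.
2. the read button is pressed down (horizontal distance between pointed_at and stud below 0.005 m and value of joint read_button above 0.0045 m), for 0.05 s.
At the end, for the whole second after the job is handed in: The ring is at rest with the point that its pointer points at within 5 mm of the stud's centre, the read button has come up again (less than 1.5 mm down), and the vials, bottle, beaker, dish and spatula stand where they stood (window vial within 8 mm, spatula 20 mm, the others 12 mm) (horizontal distance between pointed_at and stud below 0.005 m and angular speed of ring below 0.05 rad/s and value of joint read_button below 0.0015 m and distance of cell from where it was at the start of the episode below 0.008 m and distance of each of vial, jar, beaker, dish from where it was at the start of the episode below 0.012 m and distance of spatula from where it was at the start of the episode below 0.02 m); the robot touches nothing.
It fails at once if the ring or its lever is gripped, or pushed with more than 30 N (contact force between the fingers and ring above 30 N).
It fails at once if the read button is pressed with the pointer off the stud (not (horizontal distance between pointed_at and stud below 0.005 m) and value of joint read_button above 0.003 m).
It fails at once if the vial on the window is moved more than 8 mm, lifted or carried off (distance of cell from where it was at the start of the episode above 0.008 m).
It fails at once if the other vial, the bottle, beaker or dish is moved more than 12 mm or the spatula more than 20 mm, lifted or carried off (distance of any of vial, jar, beaker, dish from where it was at the start of the episode above 0.012 m or distance of spatula from where it was at the start of the episode above 0.02 m).
It also fails if it takes over 54 s, if anything falls off the work surface, if the arm or the gripper's body presses on something with over 40 N, if the wrist force passes 120 N, or if a joint passes its speed limit or range.

## Working session

There is one attempt and no reset: what is moved stays moved. The work goes in short steps, Python scripts to look and compute and a tool call to move; the robot and the scene stay as the last step left them, time stands still between calls to the robot, and variables do not carry over. Pictures are saved under pics/ and viewed, about 8 in all and at most 12, crops included, and the job is handed in when it is done.

Besides the shell and the picture viewer there is one more tool, called after "Call:" by a JSON object that holds its "op" and its "data", one argument or row to a line. arm_command: Moves the arm, as the interface text tells. Its arguments: {"type":"object","properties":{"translation":{"type":"array","items":{"type":"array","items":{"type":"number"}}},"spin":{"type":"array","items":{"type":"number"}},"grip":{"type":"number"},"grip_force":{"type":"number"}},"required":["translation","spin"]}

```bash
mkdir -p pics; ls; cat > h.py <<'E'
import numpy as np, cv2
from cell import r, vision, sign_off
def cam(im):
    f=200/np.tan(np.radians(im['fov_y'])/2)
    return np.array([[f,0,im['cx']],[0,f,im['cy']],[0,0,1]])
def snap(name,fn):
    s=r.read_state(); im=vision.get_image(name)
    if 'R' in im: R,t=np.array(im['R']),np.array(im['t'])
    else:
        T=np.eye(4);T[:3,:3]=s['orientation'];T[:3,3]=s['tcp_pos']
        W=np.linalg.inv(T@np.array(im['tool_from_camera']));R,t=W[:3,:3],W[:3,3]
    np.savez(fn,K=cam(im),R=R,t=t,px=im['pixels'])
    cv2.imwrite('pics/'+fn+'.png',im['pixels'][:,:,::-1]); return fn
def load(fn):
    d=np.load(fn+'.npz');return d['K'],d['R'],d['t'],d['px']
def back(fn,uv,z):
    K,R,t,_=load(fn); d=R.T@np.linalg.inv(K)@np.array([*uv,1.]);c=-R.T@t
    return c+d*(z-c[2])/d[2]
def proj(fn,X):
    K,R,t,_=load(fn);p=(K@(R@np.atleast_2d(X).T+t[:,None]));return (p[:2]/p[2]).T
E
python3 - <<'E'
from h import *
import cv2
a=snap('scene','scene0');b=snap('side','side0');c=snap('wrist','wrist0')
for n in (a,b,c): K,R,t,_=load(n);print(n,K[0],-R.T@t)
s=r.read_state();print(s['time'],s['orientation'],s['tcp_pos'],s['force'])
E
```

```text
pics
scene0 [408.10156236   0.         325.41864519] [1277.96510634  148.17957391  614.09853088]
side0 [380.88835979   0.         323.28050079] [ 471.21846053 -603.78391853  531.25134437]
wrist0 [333.84532505   0.         320.85103247] [307.40110987 552.6018339  372.26675442]
0.15 [[ 9.30180061e-01 -3.67103308e-01 -4.63554493e-04]
 [-3.67103574e-01 -9.30178772e-01 -1.55519951e-03]
 [ 1.39730338e-04  1.61678809e-03 -9.99998683e-01]] [229.23296967 580.99634396 230.48936665] [-0.22422098 -0.52430349  0.23308918]
```

View pics/scene0.png

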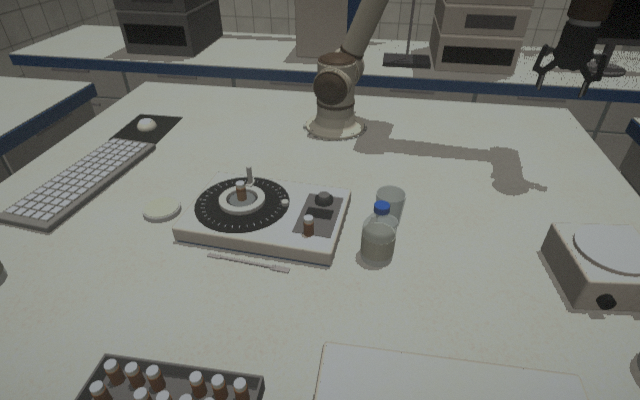

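View pics/side0.png

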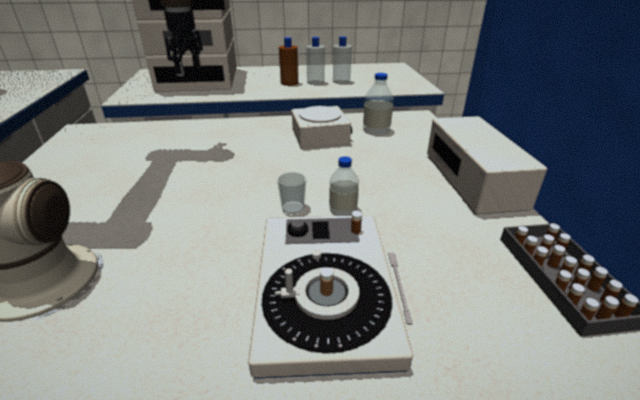

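The scene view shows the ring near (242,198), the lever pin near (250,175) and a pale stud near (285,203). In the side view the pin is near (289,280) and the stud near (317,258). The button is at (324,198) in scene and (298,228) in side. I'll enlarge both views to get exact pixels.

```bash
python3 - <<'E'
from h import *
A=load('scene0')[3][150:270,170:360,::-1];B=load('side0')[3][205:380,245:415,::-1]
cv2.imwrite('pics/crop1.png',cv2.convertScaleAbs(cv2.resize(A,None,fx=4.2,fy=4.2,interpolation=2),alpha=1.4))
cv2.imwrite('pics/crop2.png',cv2.resize(B,None,fx=3.4,fy=3.4,interpolation=2))
for u,z in (((285,203),53),((324,194),60),((250,168),109),((240,199),57)):print(back('scene0',u,z))
for u,z in (((317,258),53),((298,226),60),((289,271),109),((326,292),57)):print(back('side0',u,z))
E
```

```text
[533.55524059 -50.50727923  53.        ]
[493.09842923  35.05534757  60.        ]
[ 483.95213171 -143.53559794  109.        ]
[ 539.87081034 -156.23267651   57.        ]
[531.20046922 -64.00228144  53.        ]
[502.61487305  31.25602094  60.        ]
[ 476.50691963 -152.4491473   109.        ]
[ 535.94094479 -154.94189284   57.        ]
```

View pics/crop1.png

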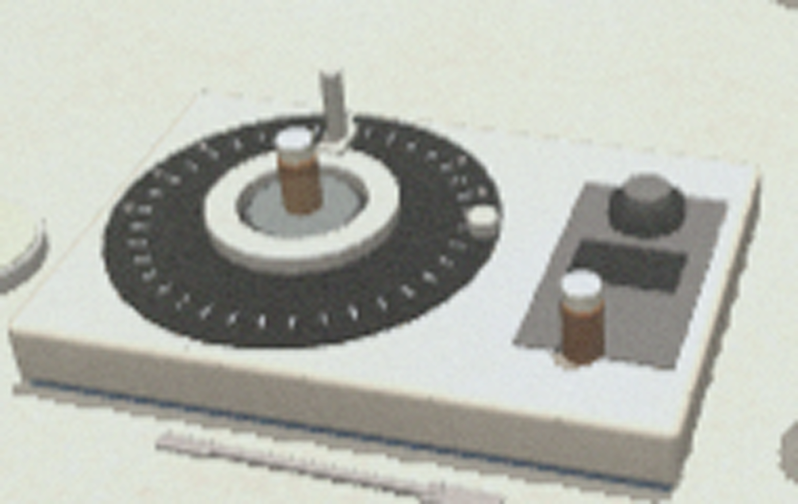

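View pics/crop2.png

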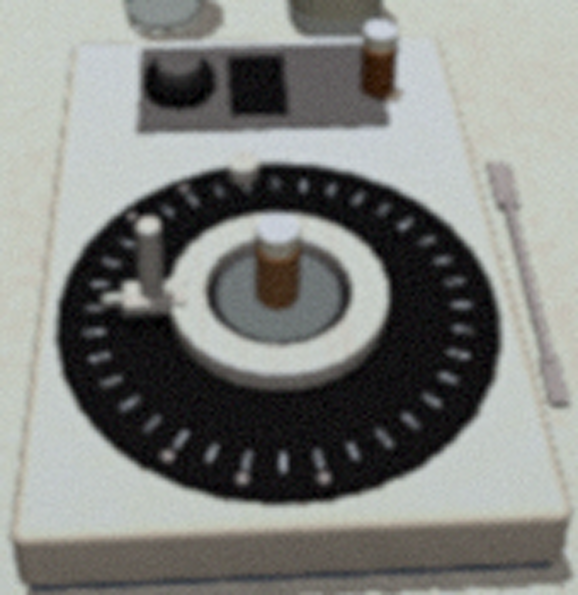

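```bash
cat > fit.py <<'E'
from h import *
from scipy.optimize import least_squares
u1=lambda p:((p[0]+.5)/4.2-.5+170,(p[1]+.5)/4.2-.5+150)
u2=lambda p:((p[0]+.5)/3.4-.5+245,(p[1]+.5)/3.4-.5+205)
C=[]
for n,seed in (('scene0',(215,215)),('side0',(275,320))):
    px=load(n)[3].max(2); m=(cv2.GaussianBlur(px,(3,3),0)<95).astype(np.uint8)
    m=cv2.morphologyEx(m,cv2.MORPH_CLOSE,np.ones((5,5)))
    l=cv2.connectedComponents(m)[1]; mm=(l==l[seed[1],seed[0]]).astype(np.uint8)
    c=max(cv2.findContours(mm,0,1)[0],key=cv2.contourArea)[:,0]
    W=np.array([back(n,p,48) for p in c])[:,:2]
    s=least_squares(lambda q:np.hypot(*(W-q[:2]).T)-q[2],[535,-155,110],loss='soft_l1',f_scale=1.5)
    print(n,len(c),s.x,np.median(abs(s.fun))); C.append(s.x[:2])
for n,u,c,P in (('scene0',u1,C[0],dict(stud=(482,213,58),btn=(650,185,62),pin=(332,72,109),c0=(10,330,45),c1=(685,432,45),c2=(757,172,45),c3=(205,92,45))),
  ('side0',u2,C[1],dict(stud=(243,160,58),btn=(180,66,62),pin=(148,222,109),s1=(133,215,48),s2=(185,188,48),t1=(168,456,48),t2=(243,478,48),t3=(325,477,48),c0=(75,42,45),c1=(440,42,45),c2=(568,520,45),c3=(15,535,45)))):
    for k,p in P.items():
        X=back(n,u(p[:2]),p[2])[:2];d=X-c;print(n,k,X.round(1),'rad %.1f ang(from -x, + to +y) %.1f'%(np.hypot(*d),np.degrees(np.arctan2(d[1],-d[0]))))
E
python3 fit.py
```

```text
scene0 242 [ 540.1762125  -152.28287082  107.98099885] 0.9285686565292366
side0 326 [ 536.76682181 -155.10002155  108.09860364] 0.43522368630680575
scene0 stud [530.2 -52.5] rad 100.3 ang(from -x, + to +y) 84.3
scene0 btn [494.4  36.2] rad 193.9 ang(from -x, + to +y) 76.4
scene0 pin [ 479.  -148.3] rad 61.3 ang(from -x, + to +y) 3.7
scene0 c0 [ 651.6 -274.2] rad 165.1 ang(from -x, + to +y) -132.4
scene0 c1 [673.7  79.9] rad 267.9 ang(from -x, + to +y) 119.9
scene0 c2 [447.2  92.8] rad 262.1 ang(from -x, + to +y) 69.2
scene0 c3 [ 413.6 -256.9] rad 164.2 ang(from -x, + to +y) -39.6
side0 stud [530.9 -51.7] rad 103.6 ang(from -x, + to +y) 86.8
side0 btn [502.1  35.4] rad 193.6 ang(from -x, + to +y) 79.7
side0 pin [ 475.3 -149.9] rad 61.7 ang(from -x, + to +y) 4.9
side0 s1 [468.2 -77.8] rad 103.3 ang(from -x, + to +y) 48.4
side0 s2 [497.6 -59.7] rad 103.2 ang(from -x, + to +y) 67.7
side0 t1 [ 477.1 -233.8] rad 98.8 ang(from -x, + to +y) -52.8
side0 t2 [ 508.6 -249.1] rad 98.1 ang(from -x, + to +y) -73.3
side0 t3 [ 544. -253.] rad 98.2 ang(from -x, + to +y) -94.2
side0 c0 [437.5  93. ] rad 267.2 ang(from -x, + to +y) 68.2
side0 c1 [672.9  64.3] rad 258.2 ang(from -x, + to +y) 121.8
side0 c2 [ 642.9 -284.5] rad 167.4 ang(from -x, + to +y) -129.4
side0 c3 [ 411.3 -262.5] rad 165.1 ang(from -x, + to +y) -40.6
```

Call:
{"op": "arm_command", "data": {
  "translation": [
    [3.6, 4.4, 0],
    [3.6, 4.4, 0],
    [3.6, 4.4, 0],
    [3.6, 4.4, 0],
    [3.6, 4.4, 0]
  ],
  "spin": [0, 0, 0, 0, 0],
  "grip": 0
}}

```text
time: 0.78
tcp_pos: [316.2, 308.7, 231.2]
orientation: [[0.93, -0.367, -0.0], [-0.367, -0.93, -0.0], [0.0, 0.0, -1.0]]
force: [1.1, 0.4, -0.1]
finger_gap: 0.2
```

Call:
{"op": "arm_command", "data": {
  "translation": [
    [3.6, 4.4, 0],
    [3.6, 4.4, 0],
    [3.6, 4.4, 0],
    [3.6, 4.4, 0],
    [3.6, 4.4, 0]
  ],
  "spin": [0, 0, 0, 0, 0]
}}

```text
time: 1.4
tcp_pos: [402.8, 38.2, 231.5]
orientation: [[0.93, -0.366, 0.001], [-0.366, -0.93, 0.0], [0.001, -0.001, -1.0]]
force: [0.9, 1.3, -0.3]
finger_gap: -0.0
```

Call:
{"op": "arm_command", "data": {
  "translation": [
    [3.6, 4.4, 0],
    [3.6, 4.4, 0],
    [0, 0, 0],
    [0, 0, 0],
    [0, 0, 0]
  ],
  "spin": [0, 0, 0, -8, -9]
}}

```text
time: 2.02
tcp_pos: [437.0, -67.9, 231.1]
orientation: [[0.997, -0.074, -0.001], [-0.074, -0.997, 0.0], [-0.001, -0.0, -1.0]]
force: [-0.5, 0.1, 0.0]
finger_gap: 0.2
```

```bash
python3 - <<'E'
from h import *
snap('wrist','w1');s=r.read_state();print(s['tcp_pos'],s['q'],np.round(s['orientation'],3))
C=np.array([538,-154,0.]);A=lambda a,R,z:C+[-R*np.cos(np.radians(a)),R*np.sin(np.radians(a)),z]
print(proj('w1',[A(85.5,101,58),A(4.3,62,109),A(0,0,102),[498,36,62]]))
E
```

```text
[437.02522117 -67.76185055 231.12145111] [ 2.15649428e-01  6.85679955e-02 -4.12831004e-01 -3.49317770e-04
 -1.08985617e+00  1.28519925e+00] [[ 0.998 -0.07  -0.001]
 [-0.07  -0.998  0.   ]
 [-0.001 -0.    -1.   ]]
[[298.68686262  80.40537998]
 [422.77089157 141.87725591]
 [428.28668092  56.94774902]
 [204.21856856 125.35330447]]
```

View pics/w1.png

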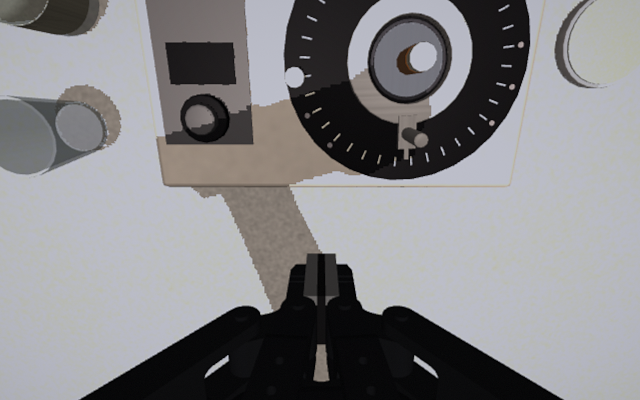

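The wrist view shows the stud at (294,77), the pin top at (421,141), the button at about (205,117) and the cell cap at (424,57). All are within 5 px of prediction. I'll refine from this view.

```bash
python3 - <<'E'
from h import *
from scipy.optimize import least_squares
n='w1';px=load(n)[3]
m=(cv2.GaussianBlur(px,(3,3),0).max(2)<60).astype(np.uint8);m=cv2.morphologyEx(m,cv2.MORPH_CLOSE,np.ones((7,7)))
l=cv2.connectedComponents(m)[1];mm=(l==l[150,360]).astype(np.uint8)
c=max(cv2.findContours(mm,0,1)[0],key=cv2.contourArea)[:,0];c=c[(c[:,1]>2)]
W=np.array([back(n,p,48) for p in c])[:,:2]
s=least_squares(lambda q:np.hypot(*(W-q).T)-110,[538,-154],loss='soft_l1',f_scale=1);C=s.x
print(len(c),C,np.median(abs(s.fun)))
# stud, by brightness
g=px[60:95,278:312].max(2);ys,xs=np.where(g>170);print('stud px',xs.mean()+278,ys.mean()+60,len(xs))
for k,p in dict(stud=(xs.mean()+278,ys.mean()+60,58),stud2=(294,77,58),pin=(421,141,109),ptr=(406,157,52),btn=(205,117,62),cap=(424,57,102)).items():
    X=back(n,p[:2],p[2])[:2];d=X-C;print(k,X.round(1),'%.1f %.1f'%(np.hypot(*d),np.degrees(np.arctan2(d[1],-d[0]))))
# button triangulation
U={'scene0':((650.5)/4.2-.5+170,(183.5)/4.2-.5+150),'side0':(180.5/3.4-.5+245,66.5/3.4-.5+205),'w1':(205,117)}
s=least_squares(lambda X:np.concatenate([proj(k,X)[0]-v for k,v in U.items()]),[498,36,62]);print(s.x,s.fun.round(1))
b=cv2.resize(px[90:150,170:240,::-1],None,fx=5,fy=5,interpolation=2);t=cv2.resize(px[40:180,280:440,::-1],None,fx=4,fy=4,interpolation=2)
o=np.zeros((560,640+0,3),np.uint8);o[:]=t;o[260:560,0:350]=cv2.convertScaleAbs(b,alpha=2);cv2.imwrite('pics/w1c.png',o)
E
```

```text
778 [ 542.10867282 -150.18837641] 2.513119791810965
stud px 288.06039076376555 77.81349911190054 563
stud [532.9 -44.1] 106.4 85.0
stud2 [533.2 -49.5] 101.1 84.9
pin [ 477.  -147.9] 65.2 2.0
ptr [ 453.1 -150.1] 89.0 0.0
btn [505.3  33.9] 187.8 78.7
cap [ 538.2 -150.8] 4.0 -9.0
[504.56831887  33.23503191  65.53364826] [-1.9  1.6  1.2 -0.9 -0.4  1. ]
```

View pics/w1c.png

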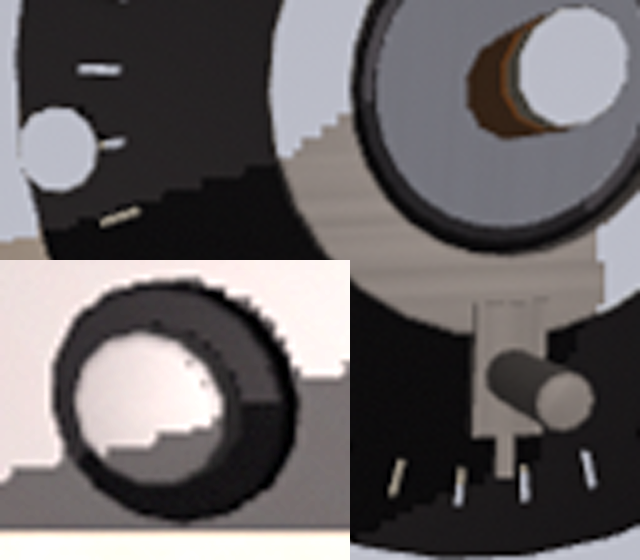

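The close-up shows the stud at (294.5,77), the pin top at (421,140), the pointer at (406,155) and the button top at about (200,119). Next I go behind the pin on its −y side and descend.

Call:
{"op": "arm_command", "data": {
  "translation": [
    [2.3, 5.6, 0],
    [2.3, 5.6, 0],
    [0, 0, 5],
    [0, 0, 5],
    [0, 0, 4.9]
  ],
  "spin": [0, 0, 0, 0, 0]
}}

```text
time: 2.7
tcp_pos: [474.4, -183.0, 81.0]
orientation: [[0.997, -0.081, 0.001], [-0.081, -0.997, 0.0], [0.001, -0.0, -1.0]]
force: [1.5, -0.1, 0.9]
finger_gap: 0.3
```

```bash
python3 - <<'E'
from h import *
snap('wrist','w2');s=r.read_state();print(s['tcp_pos'],np.round(s['orientation'],3),s['force'])
E
```

```text
[ 469.53678044 -182.02968981   74.75485904] [[ 0.997 -0.082 -0.013]
 [-0.082 -0.997  0.003]
 [-0.013 -0.002 -1.   ]] [-2.61573476  0.46812119 -3.91503054]
```

View pics/w2.png

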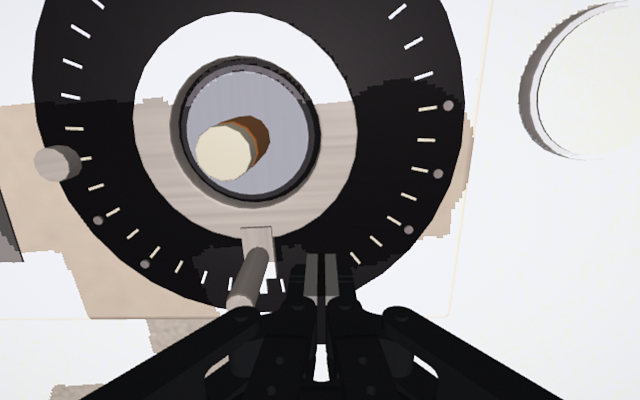

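The tool is behind the pin, whose top is at (240,300). The gripper linkage flares out near it, so I raise the tool a little to touch only with the fingertips, then approach.

Call:
{"op": "arm_command", "data": {
  "translation": [
    [0, 0, -1.0],
    [0, 0, -0.2],
    [0, 0, 0],
    [0, -0.4, 0],
    [0, -0.4, 0]
  ],
  "spin": [0, 0, 0, 0, 0]
}}

```text
time: 3.38
tcp_pos: [475.2, -175.4, 94.8]
orientation: [[0.997, -0.079, 0.001], [-0.079, -0.997, 0.0], [0.001, -0.0, -1.0]]
force: [0.3, -0.2, -1.1]
finger_gap: -0.2
```

Call:
{"op": "arm_command", "data": {
  "translation": [
    [0, -0.3, 0],
    [0, -0.3, 0],
    [0, -0.3, 0],
    [0, -0.2, 0],
    [0, 0, 0]
  ],
  "spin": [0, 0, 0, 0, 0]
}}

```text
time: 4.0
tcp_pos: [475.5, -164.6, 94.2]
orientation: [[0.997, -0.079, -0.001], [-0.079, -0.997, 0.0], [-0.001, 0.0, -1.0]]
force: [-1.7, -1.5, -0.1]
finger_gap: -0.1
```

```bash
python3 - <<'E'
from h import *
snap('wrist','w3');s=r.read_state();print(s['tcp_pos'],np.round(s['orientation'],3),s['force'])
E
```

```text
[ 475.60877103 -164.62339455   94.18847599] [[ 0.997 -0.079 -0.001]
 [-0.079 -0.997  0.   ]
 [-0.001 -0.    -1.   ]] [-1.60482663 -0.60398715 -0.17365932]
```

View pics/w3.png

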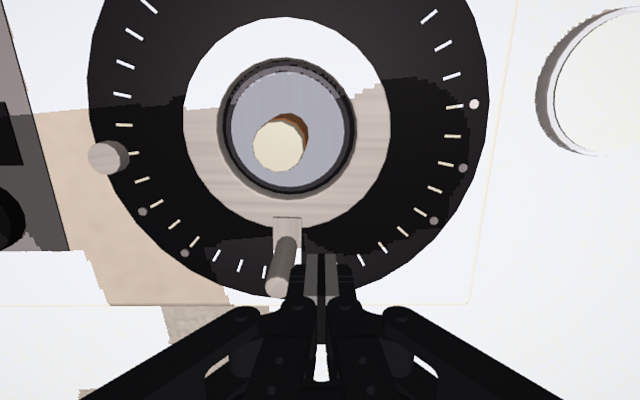

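The fingertip is now right beside the pin, whose top is at (278,287). The stud is at (108,157). I start the arc push: a constant turn about the ring axis, expressed in tool axes.

Call:
{"op": "arm_command", "data": {
  "translation": [
    [-0.08, -0.33, 0],
    [-0.15, -0.66, 0],
    [-0.15, -0.66, 0],
    [-0.15, -0.66, 0],
    [-0.15, -0.66, 0]
  ],
  "spin": [3, 6, 6, 6, 6]
}}

```text
time: 4.68
tcp_pos: [476.7, -134.5, 94.2]
orientation: [[0.85, -0.526, -0.001], [-0.526, -0.85, -0.0], [-0.001, 0.001, -1.0]]
force: [-1.0, -2.0, 0.3]
finger_gap: -0.1
```

Call:
{"op": "arm_command", "data": {
  "translation": [
    [-0.15, -0.66, 0],
    [-0.15, -0.66, 0],
    [-0.15, -0.66, 0],
    [-0.15, -0.66, 0],
    [-0.08, -0.33, 0]
  ],
  "spin": [6, 6, 6, 6, 3]
}}

```text
time: 5.3
tcp_pos: [491.6, -108.1, 94.2]
orientation: [[0.52, -0.854, -0.001], [-0.854, -0.52, -0.0], [-0.0, 0.001, -1.0]]
force: [-1.1, -1.8, 0.3]
finger_gap: 0.4
```

```bash
python3 - <<'E'
from h import *
snap('wrist','w4');s=r.read_state();print(s['tcp_pos'],np.round(s['orientation'],3),s['force'],s['q'])
E
```

```text
[ 491.92713331 -107.93586677   94.1741249 ] [[ 0.52  -0.854 -0.001]
 [-0.854 -0.52  -0.   ]
 [-0.     0.001 -1.   ]] [-1.04604479 -0.33700737  0.40282501] [ 1.06871284e-01  3.32017842e-01 -4.68629619e-01 -3.41103442e-05
 -7.70799429e-01  4.39653541e-01]
```

View pics/w4.png

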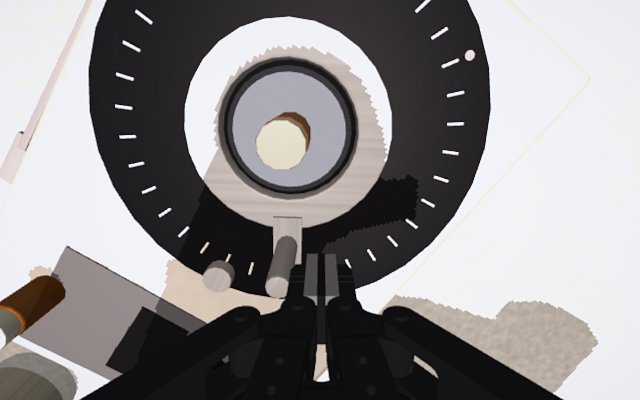

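The ring followed: the lever is at (287,235), and the stud is now at (219,276), about 25° ahead. I'll work out what remains.

```bash
cat > m.py <<'E'
from h import *
from scipy.optimize import least_squares
def axis(n,seed):
    px=load(n)[3]; m=(px.max(2)<75).astype(np.uint8)
    m=cv2.morphologyEx(m,cv2.MORPH_CLOSE,np.ones((5,5)));l=cv2.connectedComponents(m)[1]
    c=max(cv2.findContours((l==l[seed[1],seed[0]]).astype(np.uint8),0,1)[0],key=cv2.contourArea)[:,0]
    c=c[(c[:,1]>3)&(c[:,1]<225)]
    W=np.array([back(n,p,48) for p in c])[:,:2]
    k=np.hypot(*(W-[540,-152]).T)>95;W=W[k]
    s=least_squares(lambda q:np.hypot(*(W-q).T)-110,[540,-152],loss='soft_l1',f_scale=1)
    return s.x,np.median(abs(s.fun)),len(W)
def rep(n,seed,P):
    C,e,k=axis(n,seed);print(n,C.round(1),e,k)
    for a,p in P.items():
        X=back(n,p[:2],p[2])[:2];d=X-C;print(a,X.round(1),'%.1f %.2f'%(np.hypot(*d),np.degrees(np.arctan2(d[1],-d[0]))))
E
python3 - <<'E'
from m import *
rep('w3',(150,90),dict(stud=(100,157,58),pin=(277,288,109),lev=(287,217,64),cap=(278,147,102)))
rep('w4',(150,90),dict(stud=(219,281,58),pin=(277,288,109),lev=(287,217,64),cap=(281,145,102)))
E
```

```text
w3 [ 538.1 -150.3] 1.296833771541003 464
stud [534.5 -48.3] 102.1 88.01
pin [ 478.5 -143.7] 59.9 6.34
lev [ 494.4 -145.6] 43.9 6.21
cap [ 539.  -150.6] 0.9 -162.23
w4 [ 538.6 -148.8] 1.2318706546347968 442
stud [531.6 -50. ] 99.1 85.93
pin [509.6 -96.4] 60.0 61.04
lev [ 517.4 -110.4] 43.9 61.06
cap [ 538.8 -150.7] 1.9 -94.24
```

Call:
{"op": "arm_command", "data": {
  "translation": [
    [-0.13, -0.55, 0],
    [-0.15, -0.66, 0],
    [-0.13, -0.55, 0],
    [-0.08, -0.33, 0],
    [-0.05, -0.22, 0]
  ],
  "spin": [5, 6, 5, 3, 2]
}}

```text
time: 5.98
tcp_pos: [510.4, -94.3, 94.1]
orientation: [[0.181, -0.984, -0.001], [-0.984, -0.181, -0.0], [-0.0, 0.001, -1.0]]
force: [-1.5, -2.1, 0.2]
finger_gap: 0.3
```

```bash
python3 - <<'E'
from h import *
snap('wrist','w5');s=r.read_state();print(s['tcp_pos'],np.round(s['orientation'],3),s['force'])
px=load('w5')[3][170:320,180:340,::-1];cv2.imwrite('pics/w5c.png',cv2.resize(px,None,fx=4,fy=4,interpolation=2))
E
```

```text
[510.77836277 -94.16532155  94.17562176] [[ 0.18  -0.984 -0.001]
 [-0.984 -0.18  -0.   ]
 [-0.     0.001 -1.   ]] [-1.82678014 -1.69733723 -0.23163967]
```

View pics/w5c.png

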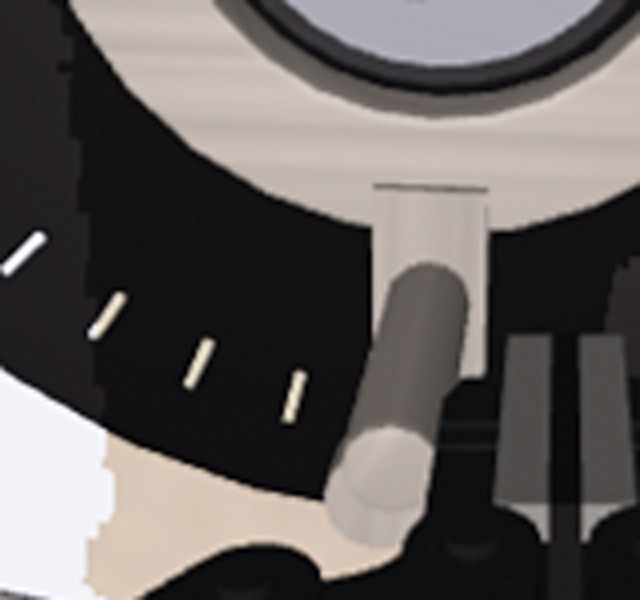

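The stud sits partly under the pin top at crop (378,515), and ticks are visible at (293,397), (200,363) and (107,315). The lever's edges are at 373 and 488. I'll compare lever and tick-grid angles.

```bash
python3 - <<'E'
from m import *
u=lambda x,y:(180+(x+.5)/4-.5,170+(y+.5)/4-.5)
P={f't{i}':(*u(*p),48) for i,p in enumerate([(293,397),(200,363),(107,315),(25,253)])}
P.update(lev=(*u(430.5,220),64),lev0=(*u(431,188),64),lev2=(*u(430,300),64),pin=(*u(387,468),109),stud=(*u(378,490),58))
rep('w5',(150,90),P)
# predicted tool-relative lever angle consistency
for C in ((539,-151),(538.5,-149)):
  for k,p in P.items():
    d=back('w5',p[:2],p[2])[:2]-C;print(k,'%.2f'%np.degrees(np.arctan2(d[1],-d[0])),end=' ')
  print()
E
```

```text
w5 [ 539.  -148.5] 1.258148055227302 442
t0 [549.8 -59.7] 89.4 96.92
t1 [564.9 -63.1] 89.2 106.87
t2 [580.  -68.9] 89.5 117.21
t3 [593.1 -77.2] 89.5 127.15
lev [ 532.3 -100.5] 48.4 82.01
lev0 [ 532.9 -105.3] 43.7 81.98
lev2 [530.6 -88.4] 60.7 81.97
pin [531.2 -89.7] 59.3 82.44
stud [533.8 -51.9] 96.7 86.88
t0 96.75 t1 106.45 t2 116.52 t3 126.23 lev 82.45 lev0 82.46 lev2 82.32 pin 82.78 stud 86.98 
t0 97.22 t1 107.11 t2 117.37 t3 127.23 lev 82.72 lev0 82.77 lev2 82.53 pin 83.02 stud 87.21
```

The tick grid puts the stud at 87.0°. The lever is at about 82.2°, so I push about 4.7° more.

Call:
{"op": "arm_command", "data": {
  "translation": [
    [-0.05, -0.22, 0],
    [-0.04, -0.17, 0],
    [-0.02, -0.11, 0],
    [0, 0, 0],
    [0, 0, 0]
  ],
  "spin": [2, 1.5, 1, 0, 0]
}}

```text
time: 6.65
tcp_pos: [515.7, -92.2, 94.2]
orientation: [[0.104, -0.995, 0.0], [-0.995, -0.104, 0.0], [-0.0, -0.0, -1.0]]
force: [-1.2, -0.9, -0.5]
finger_gap: 0.4
```

```bash
python3 - <<'E'
from h import *
snap('wrist','w6');s=r.read_state();print(s['tcp_pos'],np.round(s['orientation'],3),s['force'])
for x in (np.array([[539,-148.5,0]]),):
  K,R,t,px=load('w6')
g=px[:,:,:].max(2)
# lever edges rows 222..240 and tick blobs
for row in (222,226,230,234,238): print(row,g[row,262:312:1].tolist())
np.save('g6.npy',g)
m=(g[240:285,180:275]>110).astype(np.uint8);n,l,st,ce=cv2.connectedComponentsWithStats(m)
for i in range(1,n):
  if 8<st[i,4]<200: print(ce[i]+[180,240],st[i,4])
E
```

```text
[515.6763733  -92.19738285  94.26202095] [[ 0.104 -0.995  0.   ]
 [-0.995 -0.104  0.   ]
 [-0.    -0.    -1.   ]] [-1.28656761 -1.14988766 -0.78164742]
222 [182, 191, 191, 192, 192, 192, 192, 192, 192, 192, 191, 191, 192, 193, 191, 189, 187, 189, 193, 195, 194, 195, 195, 194, 193, 191, 190, 188, 186, 185, 186, 186, 187, 185, 183, 182, 183, 187, 189, 191, 193, 193, 193, 193, 193, 193, 194, 193, 193, 193]
226 [19, 19, 18, 16, 14, 12, 22, 28, 25, 41, 64, 166, 195, 193, 191, 189, 188, 189, 192, 194, 193, 194, 194, 194, 192, 190, 189, 187, 187, 185, 186, 186, 186, 184, 182, 181, 184, 187, 191, 171, 181, 191, 191, 192, 191, 191, 192, 174, 147, 127]
230 [19, 19, 18, 19, 18, 19, 20, 18, 19, 17, 7, 164, 197, 193, 191, 188, 188, 190, 191, 193, 193, 195, 194, 192, 192, 191, 189, 188, 186, 185, 185, 187, 187, 184, 182, 182, 184, 188, 192, 167, 80, 13, 18, 19, 19, 19, 18, 19, 21, 19]
234 [18, 19, 19, 20, 19, 19, 19, 19, 19, 18, 6, 164, 196, 192, 191, 189, 188, 190, 192, 193, 194, 196, 196, 196, 196, 195, 194, 191, 189, 186, 185, 186, 185, 183, 181, 182, 185, 187, 193, 154, 65, 13, 18, 17, 19, 18, 20, 19, 19, 18]
238 [18, 18, 18, 18, 18, 18, 19, 19, 18, 17, 7, 162, 196, 192, 190, 191, 183, 162, 122, 97, 97, 98, 98, 99, 100, 100, 99, 94, 92, 90, 88, 107, 154, 182, 183, 182, 185, 188, 195, 135, 44, 14, 18, 18, 19, 18, 18, 19, 19, 18]
[194.12 242.24] 25
[273.5 246.5] 28
[217.65 254.05] 40
[240.95238095 264.4047619 ] 42
[265.17948718 270.79487179] 39
[270.65671642 280.52238806] 67
```

```bash
python3 - <<'E'
from m import *
P=dict(lev=(287.2,230,64),lev2=(287.1,238,64),t0=(265.2,270.8,48),t1=(241,264.4,48),t2=(217.65,254.05,48))
rep('w6',(150,90),P)
for C in ((539,-151),(538.5,-149)):
  for k,p in P.items():
    d=back('w6',p[:2],p[2])[:2]-C;print(k,'%.1f %.2f'%(np.hypot(*d),np.degrees(np.arctan2(d[1],-d[0]))),end=' ')
  print()
px=load('w6')[3][170:320,180:340,::-1];cv2.imwrite('pics/w6c.png',cv2.resize(px,None,fx=4,fy=4,interpolation=2))
# ring-fit axis from w1-type tick grid: fit axis with 10deg spacing & equal radius
E
```

```text
w6 [ 539.2 -148.5] 1.2341361622774372 442
lev [536.8 -96.7] 51.9 87.30
lev2 [536.5 -91.8] 56.8 87.23
t0 [549.7 -60. ] 89.1 96.78
t1 [565.2 -63. ] 89.4 106.93
t2 [580.  -68.8] 89.5 117.11
lev 54.3 87.64 lev2 59.2 87.55 t0 91.6 96.72 t1 91.8 106.60 t2 91.8 116.52 
lev 52.3 88.09 lev2 57.2 87.96 t0 89.7 97.19 t1 90.0 107.27 t2 90.3 117.37
```

The lever reads 87.4° and the stud tick 86.75°, which is about 1 mm off at the stud. I back off, go up, and move over towards the button, where the wrist camera looks at the pointer.

Call:
{"op": "arm_command", "data": {
  "translation": [
    [0, 1.0, 0],
    [0, 2.0, 0],
    [0, 1.0, -2],
    [0, 0, -5],
    [0, 0, -4]
  ],
  "spin": [0, 0, 0, 0, 0]
}}

```text
time: 7.32
tcp_pos: [476.1, -96.3, 206.5]
orientation: [[0.104, -0.995, 0.003], [-0.995, -0.104, 0.0], [0.0, -0.003, -1.0]]
force: [0.6, -0.4, -1.0]
finger_gap: -0.1
```

Call:
{"op": "arm_command", "data": {
  "translation": [
    [-4.3, -1.4, 0],
    [-4.3, -1.4, 0],
    [-4.3, -1.4, 0],
    [0, 0, 0],
    [0, 0, 0]
  ],
  "spin": [0, 0, 0, 0, 0]
}}

```text
time: 7.95
tcp_pos: [503.9, 36.3, 204.4]
orientation: [[0.104, -0.995, 0.0], [-0.995, -0.104, 0.0], [-0.0, -0.0, -1.0]]
force: [-0.2, -0.8, -0.5]
finger_gap: -0.3
```

```bash
python3 - <<'E'
from h import *
snap('wrist','w7');s=r.read_state();print(s['tcp_pos'],np.round(s['orientation'],3),s['force'])
px=load('w7')[3];cv2.imwrite('pics/w7v.png',cv2.resize(px[:,:,::-1],(800,500),interpolation=2))
print(proj('w7',[[504,37,64],[533,-50,58],[539,-151,48],s['tcp_pos']]))
E
```

```text
[503.8671591   35.77740064 204.38391758] [[ 0.104 -0.995  0.   ]
 [-0.995 -0.104  0.   ]
 [-0.    -0.    -1.   ]] [-0.33750753  0.4447881  -0.17790158]
[[322.57694489 188.03997932]
 [298.33668662  79.73499032]
 [302.41616451 -65.01147147]
 [324.5259103  266.96939503]]
```

View pics/w7v.png

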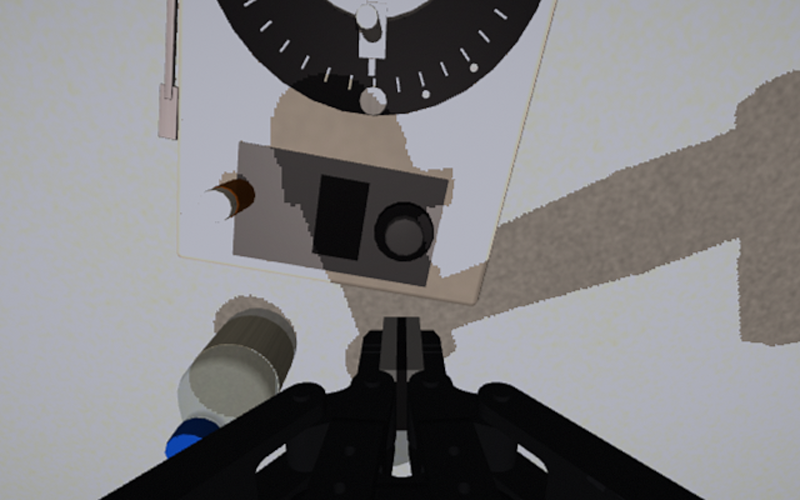

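The pointer at (372,70) lines up with the stud at (373,100). The button top is at (404,236) as predicted. I check clearance to the bottle and refine the pointer angle before pressing.

```bash
python3 - <<'E'
from m import *
print('jar cap', back('scene0',(382,206),138),back('side0',(345,162),138),back('w7',(152,350),138))
print('beaker rim', back('scene0',(391,192),85),back('side0',(292,178),85))
q=lambda x,y,z:back('w7',(x/1.25,y/1.25),z)[:2]
p,s,pin=q(372,70,60),q(373,100,58),q(368.5,17,109);print(p,s,pin,'btn',q(404,236,64))
d=p-pin;print('miss',np.cross(d/np.hypot(*d),s-p))
g=load('w7')[3].max(2)
for row in range(44,64,3):print(row,g[row,280:316].tolist())
for row in range(72,90,4):print(row,g[row,280:318].tolist())
E
```

```text
jar cap [626.27790039 169.27533837 138.        ] [620.5052613  155.18394519 138.        ] [624.08541979 159.13648794 138.        ]
beaker rim [496.53336558 190.12131659  85.        ] [500.61556174 190.1490381   85.        ]
[534.89995226 -67.39682649] [532.93224607 -49.80435693] [535.09053012 -87.66579926] btn [503.38100824  37.63438915]
miss 1.802214329474354
44 [32, 32, 31, 31, 32, 31, 23, 163, 196, 191, 190, 190, 189, 189, 188, 187, 187, 187, 187, 187, 187, 187, 187, 187, 187, 188, 190, 171, 89, 28, 32, 33, 32, 33, 33, 33]
47 [30, 30, 32, 32, 32, 32, 31, 30, 32, 30, 30, 30, 29, 25, 41, 141, 164, 160, 169, 158, 88, 40, 38, 55, 64, 65, 86, 68, 40, 31, 33, 33, 32, 33, 33, 33]
50 [32, 32, 32, 31, 31, 31, 31, 31, 33, 33, 31, 32, 32, 28, 72, 168, 191, 187, 190, 170, 89, 27, 32, 32, 33, 32, 33, 32, 33, 33, 34, 33, 33, 33, 34, 33]
53 [32, 32, 32, 32, 32, 32, 33, 32, 33, 33, 32, 32, 31, 26, 84, 170, 190, 188, 190, 170, 88, 26, 32, 33, 33, 33, 34, 33, 33, 32, 33, 34, 33, 33, 33, 33]
56 [31, 31, 32, 32, 32, 33, 32, 31, 32, 32, 34, 33, 32, 28, 73, 169, 190, 188, 193, 146, 65, 29, 33, 33, 34, 
[... 662 characters left out ...]
3, 34, 35, 34, 34, 34, 34, 35]
80 [14, 14, 13, 14, 13, 12, 10, 54, 116, 131, 129, 130, 131, 129, 128, 126, 126, 129, 131, 130, 129, 142, 148, 177, 190, 189, 189, 192, 165, 84, 30, 34, 35, 35, 35, 36, 34, 35]
84 [14, 13, 13, 14, 14, 13, 13, 9, 72, 120, 130, 130, 129, 129, 127, 125, 126, 130, 131, 129, 129, 127, 129, 132, 131, 127, 126, 125, 85, 41, 33, 35, 34, 35, 34, 35, 35, 36]
88 [10, 11, 12, 10, 12, 12, 13, 11, 11, 9, 62, 115, 130, 129, 126, 125, 124, 127, 129, 128, 127, 127, 128, 131, 133, 114, 70, 29, 12, 13, 11, 28, 36, 34, 34, 35, 35, 34]<stdin>:6: DeprecationWarning: Arrays of 2-dimensional vectors are deprecated. Use arrays of 3-dimensional vectors instead. (deprecated in NumPy 2.0)
```

The pointer's miss at the stud is under 2 mm from pixel estimates, against 5 mm allowed. The bottle is about 120 mm away. Next I press the button.

Call:
{"op": "arm_command", "data": {
  "translation": [
    [-0.1, 0, 4],
    [0, 0, 4],
    [0, 0, 3],
    [0, 0, 1.2],
    [0, 0, 0]
  ],
  "spin": [0, 0, 0, 0, 0]
}}

```text
time: 8.62
tcp_pos: [504.0, 36.6, 82.2]
orientation: [[0.103, -0.995, -0.001], [-0.995, -0.103, -0.0], [0.0, 0.001, -1.0]]
force: [0.0, -1.1, 0.9]
finger_gap: -0.0
```

Call:
{"op": "arm_command", "data": {
  "translation": [
    [0, 0, 0.4],
    [0, 0, 0.4],
    [0, 0, 0.4],
    [0, 0, 0.2],
    [0, 0, 0]
  ],
  "spin": [0, 0, 0, 0, 0]
}}

```text
time: 9.25
tcp_pos: [504.0, 37.2, 68.2]
orientation: [[0.104, -0.995, -0.0], [-0.995, -0.104, -0.0], [0.0, 0.0, -1.0]]
force: [0.2, 0.2, 0.4]
finger_gap: -0.3
```

Call:
{"op": "arm_command", "data": {
  "translation": [
    [0, 0, 0.2],
    [0, 0, 0.2],
    [0, 0, 0.2],
    [0, 0, 0],
    [0, 0, 0]
  ],
  "spin": [0, 0, 0, 0, 0]
}}

```text
time: 9.88
tcp_pos: [504.4, 37.3, 62.6]
orientation: [[0.104, -0.995, 0.001], [-0.995, -0.104, 0.0], [-0.0, -0.001, -1.0]]
force: [-0.1, 0.3, 3.5]
finger_gap: 0.1
```

Call:
{"op": "arm_command", "data": {
  "translation": [
    [0, 0, 0.15],
    [0, 0, 0.15],
    [0, 0, 0],
    [0, 0, 0],
    [0, 0, 0]
  ],
  "spin": [0, 0, 0, 0, 0]
}}

```text
time: 10.5
tcp_pos: [504.5, 37.3, 60.9]
orientation: [[0.105, -0.994, 0.001], [-0.994, -0.105, -0.0], [0.0, -0.001, -1.0]]
force: [-5.4, 0.6, 15.0]
finger_gap: 0.1
```

At 15 N it has stopped, well beyond the 5 N spring. I press slightly more to be sure, then release.

Call:
{"op": "arm_command", "data": {
  "translation": [
    [0, 0, 0.1],
    [0, 0, 0],
    [0, 0, 0],
    [0, 0, 0],
    [0, 0, 0]
  ],
  "spin": [0, 0, 0, 0, 0]
}}

```text
time: 11.12
tcp_pos: [504.5, 37.3, 60.8]
orientation: [[0.105, -0.994, 0.001], [-0.994, -0.105, -0.0], [0.0, -0.001, -1.0]]
force: [-5.8, 1.1, 19.9]
finger_gap: -0.3
```

Call:
{"op": "arm_command", "data": {
  "translation": [
    [0, 0, -0.5],
    [0, 0, -1],
    [0, 0, -3],
    [0, 0, -5],
    [0, 0, -4]
  ],
  "spin": [0, 0, 0, 0, 0]
}}

```text
time: 11.75
tcp_pos: [503.8, 37.1, 194.6]
orientation: [[0.104, -0.995, -0.001], [-0.995, -0.104, -0.0], [0.0, 0.001, -1.0]]
force: [0.3, -0.1, -0.1]
finger_gap: 0.1
```

Call:
{"op": "arm_command", "data": {
  "translation": [
    [0, 0, 0],
    [0, 0, 0],
    [0, 0, 0],
    [0, 0, 0],
    [0, 0, 0]
  ],
  "spin": [0, 0, 0, 0, 0]
}}

```text
time: 12.38
tcp_pos: [503.9, 37.2, 192.7]
orientation: [[0.104, -0.995, -0.001], [-0.995, -0.104, -0.001], [0.0, 0.001, -1.0]]
force: [0.2, 0.7, 0.1]
finger_gap: -0.1
```

```bash
python3 - <<'E'
from h import *
snap('wrist','w8');s=r.read_state();print(s['time'],s['tcp_pos'],s['force'])
A=load('w7')[3];B=load('w8')[3]
o=np.vstack([A[:230,100:420],B[:230,100:420]])[:,:,::-1];cv2.imwrite('pics/w8v.png',cv2.resize(o,None,fx=1.3,fy=1.3,interpolation=2))
E
```

```text
12.425 [503.98136898  37.19618171 192.84715004] [-0.81764321 -0.54215144  1.09455619]
```

View pics/w8v.png

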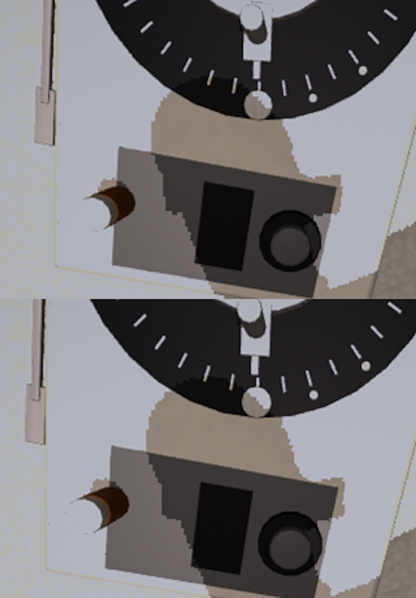

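The top half is before the press and the bottom half after. The pointer is still in line with the stud, (258,370) against (257,402). The button is up and the vial and spatula are unmoved. Force and height agree with full travel: 3.5 N at 62.6 mm, with a hard stop at 60.8 mm. I hand the job in.

```bash
python3 -c "
from cell import sign_off
print(sign_off())"
```

```text
the job is handed in; nothing more can be done
None
```

I turned the ring with the shut fingertips pushing the pin until the pointer lined up with the stud. I then backed off, pressed the read button to its stop, let it come up and handed the job in at about 12.5 s. No verdict was reported.

**Pointer:** the last measurements put it within 2 mm of the stud's centre (5 mm allowed). Three estimates disagreed slightly, at about 0.7, 1 and 1.8 mm. It looked the same in the pictures before and after the press.

**Ring force:** force readings during the push stayed under about 3 N (30 N allowed).

**Button:** the force reached 3.5 N at 62.6 mm, and a hard stop came at about 60.8 mm with 15 to 20 N. With the 5 N spring that matches the full 6 mm travel, but I inferred the travel and did not read it directly. The button looked up in the last picture.

**Other objects:** the vial behind the button and the spatula looked unmoved in the last picture. The window vial, bottle, beaker and dish were not in its crop. I saw no sign of contact with them, but I did not check their final positions.

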